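# Stack a power module on the assembly jig

### The arm

A 6-joint arm with a two-finger parallel gripper is mounted at the origin on the work surface. World frame = base frame: x ahead of the robot, y to its left, z up, the work surface at z = 0. Lengths are in m, angles in rad, forces in N, time in s.
With the tool pointing down it reaches from about 0.375 to 0.975 m from the base axis. Payload 3.8 kg.
Tool frame: the origin (TCP) lies midway between the tips of the shut fingers; the grasp point (between the pads) lies 19 mm behind it (bot.grip_point_offset is the z of the grasp point in the tool frame, in m); z points along the fingers, y is the line along which they close (so a half turn about z gives the same grasp; the last joint's range is limited). The gripper opens to 85 mm and grips with 20 to 120 N. Pads are 22 mm wide; open, the fingers measure 114 mm over their backs; the gripper's body (76 mm by 85 mm) begins 54 mm behind the grasp point. The pads swing forward as they close: fully open they stand 13 mm farther back than shut.
Start: joints at [1.279, 0.264, 1.604, -0, 1.274, -0.037], TCP at [0.17, 0.653, 0.231] pointing down, gripper open.
Joint ranges: [-2.63, 2.63], [-0.94, 2.18], [0.31, 2.57], [-1.31, 4.45], [0, 2.66], [-2.55, 2.55]. Speed limits (rad/s): [2.57, 2.57, 3.14, 3.14, 3.14, 3.14].

### API

Orientations are given as a rotation vector (axis times angle).
In Python, from workcell import sensors, optics, order, bot gives the robot as it stands.
- The arm moves only by the tool play_rows, never from a script. Its argument "commands" is a list of rows, each a list of 6 numbers: the shift along the tool's x, y, z in cm, then the turn, a rotation vector about the tool's x, y, z in rad. In form: [[dx, dy, dz, wx, wy, wz], ...]. A call has 1 to 5 rows; each row shifts and turns the commanded pose from where the row before left it, along the tool's axes as they then stand; what a row does not reach is not made up. A row lasts 1/12 s, in which the tool goes at most 41.7 mm and 7.16 degrees, less where a joint would pass 70% of its speed; a pose out of reach is approached as far as the arm can. A call with a gripper value outside its range is refused whole. "grip" is the closure, from 0 (fully open) to 1 (shut), set as the call begins (left out, the last holds). The fingers move at their own pace and stop on an object; "force" is the grip in N (left out, the last holds). Time passes only in rows, so rows that do not move let the fingers close. It gives the time, the measured TCP pose, the force, the opening and the grip force at its end, in the units of the state.
- sensors.read_state(): the state, without advancing time (a new reading comes with each control period).
- optics.read_camera(name): name is "scene" or "top" or "wrist"; returns the picture (384x512x3 uint8, red, green, blue); there is no depth.
- optics.camera_info(name): a dict with "mtx" (3x3 intrinsics, pixels), "R" (3x3) and "t" (3): a world point X has camera coordinates R X + t. Camera axes: x right, y down, z forward; pixel columns grow to the right and rows downward; lengths in m; the calibration is good to about 2 mm. A picture is of the moment at which its call begins: read the wrist's pose just before it. camera_info takes no time and is no camera call; for the wrist camera it gives the pose at the moment of the call.
- order.finish_job(): hands the job in; it is judged then, once.
The state is a dict: "time": time; "q": joint angles; "joint_vel": joint speeds; "joint_torque": joint torques, N m; "tool_pos": TCP position; "tcp_rot": TCP orientation; "wrist_force": force on the tool from outside, world axes, zero at the start; "torque": the same for the moment, N m; "width": opening from 0.0 (shut) to 1.0 (fully open); "grip_force": force on a finger pad.
Only numpy, scipy, OpenCV 4.12 (cv2) and the standard library are available. Lean on these libraries where they do the work, as an engineer would, in place of code of your own. Each camera call takes 0.05 s, during which the arm holds its last target. There are 200 camera calls.

### The job

Build the power module on the yellow assembly jig (the red one is for rework, do not use it): first lay the silver heat sink centred on the jig, then on it the green board, then the blue board, and last the black twin fan on top, each centred on the piece below with its long sides parallel to the jig's long sides. Set every piece down gently and level, never dropping or tipping it, let go of everything, and leave the orange solder reel and the amber flux jar where they stand.

Things in the scene. Friction and masses are not known exactly. Their poses are not given: they have to be found in the camera images.
- heatsink_mid (a point): Loose aluminium heat sink, fins down, flat mounting face up with a small grey pad: 56 (x) by 100 (y) by 22 mm high, about 0.18 kg. The point is its centre, 11 mm above its underside; axes: x across its short side, y along its long side, z up. Grasp it across the 56 mm.
- board_green_mid (a point): Loose bright green circuit board with yellow capacitors and a black connector strip along each long edge: 50 (x) by 96 (y) mm, board 4 mm thick, 15 mm high over the strips (68 by 14 mm each, flush with the long edges; the next piece rests on them), about 0.07 kg. The point is its centre, 7.5 mm above its underside; axes: x across its short side, y along its long side, z up. Grasp it across the 50 mm, at the strips.
- board_blue_mid (a point): Loose blue circuit board with a black chip in the middle, otherwise of the same form and size as the green one: 50 (x) by 96 (y) by 15 mm high over its two black connector strips, about 0.07 kg. The point is its centre, 7.5 mm above its underside; axes: x across its short side, y along its long side, z up.
- twinfan_mid (a point): Loose black twin fan, two fans with white hubs side by side in one block: 48 (x) by 96 (y) by 20 mm high, about 0.11 kg. The point is its centre, 10 mm above its underside; axes: x across its short side, y along its long side, z up. Grasp it across the 48 mm.
- jig_yellow: The yellow assembly jig, a flat plate fixed to the bench, 72 (x) by 116 (y) by 8 mm high, with a black outline and no raised edges: the stack is built on it. Origin at the centre of its underside, its upper face is 8 mm above; axes: x across its short side, y along its long side, z up.
- jig_red: The red rework jig, same plate as the yellow one, fixed to the bench; not used. Origin at the centre of its underside; axes: x across its short side, y along its long side, z up.
- reel_mid (a point): Orange solder reel standing on its flange, 42 mm across, 30 mm high, loose; to be left alone. The point is its centre, 15 mm above the bench.
- jar_mid (a point): Amber flux jar with a white cap, 37 mm across, 34 mm high, loose; to be left alone. The point is its centre, 17 mm above the bench.

How it is judged:
On the way, in this order (a step that is already met when the one before it is completed fails the run):
1. the heat sink lies on the yellow jig (horizontal distance between heatsink_mid and jig_yellow below 0.01 m and angle between the y axis of heatsink_mid and the y axis of jig_yellow, either way round below 0.25 rad and angle between heatsink_mid's own z axis and vertical below 0.08 rad and z of heatsink_mid in the frame of jig_yellow between 0.015 and 0.023 m), for 0.2 s.
2. the green board lies on the heat sink (all of step 1 and horizontal distance between board_green_mid and heatsink_mid below 0.01 m and angle between the y axis of board_green_mid and the y axis of heatsink_mid, either way round below 0.25 rad and angle between board_green_mid's own z axis and vertical below 0.08 rad and z of board_green_mid in the frame of heatsink_mid between 0.0145 and 0.0225 m), for 0.2 s.
3. the blue board lies on the green board (all of step 2 and horizontal distance between board_blue_mid and board_green_mid below 0.01 m and angle between the y axis of board_blue_mid and the y axis of board_green_mid, either way round below 0.25 rad and angle between board_blue_mid's own z axis and vertical below 0.08 rad and z of board_blue_mid in the frame of board_green_mid between 0.011 and 0.019 m), for 0.2 s.
4. the twin fan lies on the blue board (all of step 3 and horizontal distance between twinfan_mid and board_blue_mid below 0.01 m and angle between the y axis of twinfan_mid and the y axis of board_blue_mid, either way round below 0.25 rad and angle between twinfan_mid's own z axis and vertical below 0.08 rad and z of twinfan_mid in the frame of board_blue_mid between 0.0135 and 0.0215 m), for 0.2 s.
At the end, for the whole second after the job is handed in: On the yellow jig lie the heat sink, green board, blue board and twin fan, upwards in that order: each within 10 mm of the centre of what is below it, long sides parallel within 0.25 rad, level within 0.08 rad, seated within 4 mm in height, all at rest (below 0.02 m/s) (all of step 4 and linear speed of each of heatsink, board_green, board_blue, twinfan below 0.02 m/s); the robot touches nothing.
It fails at once if a piece of the module is dropped or slammed onto the jig (faster than 0.6 m/s close over it) ((horizontal distance between heatsink_mid and jig_yellow below 0.04 m and z of heatsink_mid in the frame of jig_yellow below 0.1 m and linear speed of heatsink above 0.6 m/s) or (horizontal distance between board_green_mid and jig_yellow below 0.04 m and z of board_green_mid in the frame of jig_yellow below 0.1 m and linear speed of board_green above 0.6 m/s) or (horizontal distance between board_blue_mid and jig_yellow below 0.04 m and z of board_blue_mid in the frame of jig_yellow below 0.1 m and linear speed of board_blue above 0.6 m/s) or (horizontal distance between twinfan_mid and jig_yellow below 0.04 m and z of twinfan_mid in the frame of jig_yellow below 0.1 m and linear speed of twinfan above 0.6 m/s)).
It fails at once if a piece of the module is tipped by more than 0.6 rad (angle between any of heatsink_mid, board_green_mid, board_blue_mid, twinfan_mid's own z axis and vertical above 0.6 rad).
It fails at once if the solder reel or the flux jar is moved by more than 25 mm (distance of any of reel_mid, jar_mid from where it was at the start of the episode above 0.025 m).
It also fails if it takes over 120 s, if anything falls off the work surface, if the arm or the gripper's body presses on something with over 40 N, if the wrist force passes 120 N, or if a joint passes its speed limit or range.

## Working session

There is one attempt and no reset: what is moved stays moved. The work goes in short steps, Python scripts to look and compute and a tool call to move; the robot and the scene stay as the last step left them, time stands still between calls to the robot, and variables do not carry over. Pictures are saved under pics/ and viewed, at most 14 in all, crops included, and the job is handed in when it is done.

Besides the shell and the picture viewer there is one more tool, called after "Emit:" as a command line: name --pt "numbers of a row" for each row, then --argument value for the rest. play_rows: Moves the arm, as the interface text tells. Its arguments: {"type":"object","properties":{"commands":{"type":"array","items":{"type":"array","items":{"type":"number"}}},"grip":{"type":"number"},"force":{"type":"number"}},"required":["commands"]}

```bash
ls; mkdir -p pics
python3 - <<'E'
from workcell import sensors, optics, order, bot
import cv2, numpy as np
s=sensors.read_state(); print(s['time'],s['tool_pos'],s['tcp_rot'],s['width'],bot.grip_point_offset)
for n in ("top","scene"):
    im=optics.read_camera(n); np.save(f'pics/{n}.npy',im); cv2.imwrite(f'pics/{n}0.png',im[:,:,::-1])
    i=optics.camera_info(n); print(n,np.round(i['mtx'],1).tolist(),np.round(i['R'],3).tolist(),np.round(i['t'],3))
E
```

```text
pics
0.0 [0.16990891 0.65250128 0.22994987] [-0.39916258 -3.11574835  0.00350973] 1.0009829142582827 -0.0187
top [[355.9, 0.0, 256.3], [0.0, 355.9, 188.4], [0.0, 0.0, 1.0]] [[-0.013, -1.0, 0.005], [-0.996, 0.013, -0.089], [0.089, -0.006, -0.996]] [0.016 0.539 0.84 ]
scene [[354.8, 0.0, 254.8], [0.0, 354.8, 191.6], [0.0, 0.0, 1.0]] [[0.461, 0.887, 0.021], [0.598, -0.293, -0.746], [-0.656, 0.357, -0.665]] [-0.261 -0.31   1.13 ]
```

View pics/top0.png

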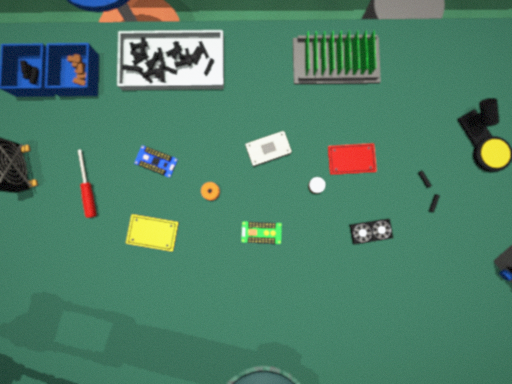

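View pics/scene0.png

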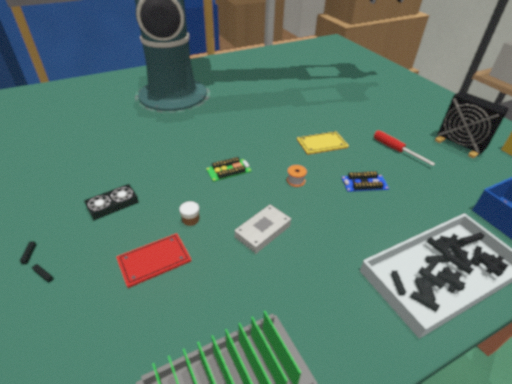

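The top view shows the blue board (156,160), heat sink (269,148), yellow jig (152,233), green board (262,233), fan (371,231), reel (209,191), jar (317,185) and red jig (352,158). The scene view shows the same layout.

```bash
cat > h.py <<'E'
from workcell import sensors, optics, order, bot
import cv2, numpy as np
from scipy.spatial.transform import Rotation as Ro
def cast(info,uv,z):
    uv=np.atleast_2d(uv).astype(float)
    d=(np.linalg.inv(info['mtx'])@np.c_[uv,np.ones(len(uv))].T).T@info['R']
    c=-info['R'].T@info['t']
    return c+d*((z-c[2])/d[:,2])[:,None]
def mask(im,name):
    r,g,b=[im[:,:,i].astype(int) for i in range(3)]; mx=np.maximum(np.maximum(r,g),b); mn=np.minimum(np.minimum(r,g),b)
    m={'yellow':(r>150)&(g>130)&(b<110),'blue':(b>g+25)&(b>r+40),'green':(g>150)&(g>r+50)&(g>b+50),
       'sink':(mn>130)&(mx-mn<40),'fan':(g-r<25)&(mx<75),'reel':(r>g+60)&(b<90)&(g>50),'jar':(mn>150)&(mx-mn<50),'dark':(mx<75)&(g-r<25)}[name]
    return m.astype(np.uint8)
def rect(info,m,z):
    """world min-area rect of mask pixels on plane z: centre, sizes, yaw of the long side"""
    v,u=np.nonzero(m); p=cast(info,np.c_[u,v],z)[:,:2]
    (c,s,a)=cv2.minAreaRect((p*1000).astype(np.float32))
    a+= 90 if s[1]>s[0] else 0
    return np.round(c,1),np.round(sorted(s),1),round((a+90)%180-90,1),np.round(p.mean(0)*1000,1)
E
python3 - <<'E'
from h import *
im=np.load('pics/top.npy'); info=optics.camera_info('top')
W={'yellow':(152,233,.008),'blue':(156,160,.004),'green':(262,233,.004),'sink':(269,148,.022),'fan':(371,231,.02),'reel':(209,191,.03),'jar':(317,185,.034)}
for n,(u,v,z) in W.items():
    m=mask(im,n); w=np.zeros_like(m); w[v-30:v+31,u-35:u+36]=1; m*=w
    m=cv2.morphologyEx(m,cv2.MORPH_CLOSE,np.ones((7,7))) if n in('blue','green','fan') else m
    k,l,st,_=cv2.connectedComponentsWithStats(m); j=1+np.argmax(st[1:,4]); print(n,*rect(info,l==j,z))
im=cv2.resize(im[120:260,110:410],None,fx=2.6,fy=2.6,interpolation=cv2.INTER_CUBIC); cv2.imwrite('pics/t1.png',im[:,:,::-1])
E
```

```text
yellow [436.8 265.8] [ 74.8 118.7] 79.6 [436.7 265.9]
blue [613.3 259.7] [ 52.4 100.1] 68.0 [613.3 258.7]
green [432.6  -2.1] [ 54.  101.1] 87.5 [433.3  -6.8]
sink [640.2 -21.6] [ 59.8 103.9] -72.0 [640.3 -21.3]
fan [ 433.  -266.8] [46.7 97. ] -81.9 [ 432.9 -265.2]
reel [534.9 121. ] [37.3 39.5] 44.6 [534.6 120.7]
jar [ 546.4 -137.3] [36.2 38.6] 89.3 [ 546.7 -137.1]
```

View pics/t1.png

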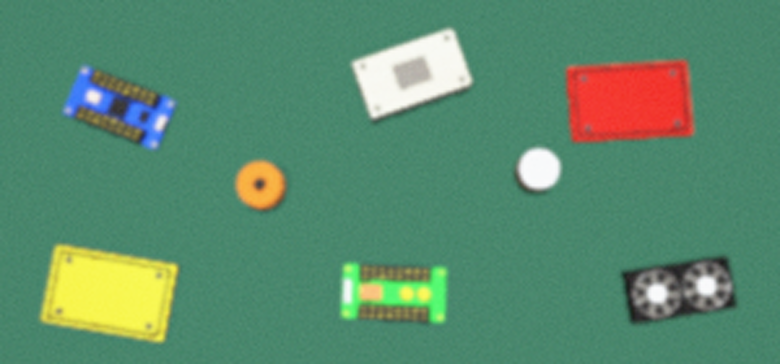

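Every piece is found and the measured sizes match the description. Next is a planning helper, then the heat sink.

```bash
cat >> h.py <<'E'
def plan(x,y,z,short):
    """mm, deg: turn (tool rotvec), then shift in cm in the turned tool axes; short = yaw of tool y (mod 180)"""
    s=sensors.read_state(); Rc=Ro.from_rotvec(s['tcp_rot']); q=s['q']
    cy=Rc.as_matrix()[:2,1]; cur=np.degrees(np.arctan2(cy[1],cy[0]))
    best=min((short+k*180 for k in(-2,-1,0,1,2)),key=lambda a:abs(a-cur))
    a=np.radians(best); Y=np.array([np.cos(a),np.sin(a),0]); Z=np.array([0,0,-1.]); Rt=np.c_[np.cross(Y,Z),Y,Z]
    w=(Rc.inv()*Ro.from_matrix(Rt)).as_rotvec(); d=Rt.T@(np.array([x,y,z])/1000-s['tool_pos'])*100
    print('t %.2f pos'%s['time'],np.round(s['tool_pos']*1000,1),'yaw %.1f->%.1f'%(cur,best),'q6 %.2f'%q[5],'w %.2f'%s['width'],'gf %.1f'%s['grip_force'],'F',np.round(s['wrist_force'],1))
    print('turn',np.round(w,3),'n',int(np.ceil(np.linalg.norm(w)/.12)),'shift cm',np.round(d,2))
E
python3 -c "
from h import *
plan(640,-21.5,120,18)"
```

```text
t 0.10 pos [169.9 652.6 230.1] yaw 75.4->18.0 q6 -0.04 w 1.00 gf 0.0 F [ 0.  -0.1 -0.1]
turn [-2.000e-03  1.000e-03  1.002e+00] n 9 shift cm [-78.63  23.88  11.01]
```

Emit:
play_rows --pt "0 0 0 0 0 0.1" --pt "0 0 0 0 0 0.1" --pt "0 0 0 0 0 0.1" --pt "0 0 0 0 0 0.1" --pt "0 0 0 0 0 0.1" --grip 0

```text
time: 0.52
tool_pos: [0.17, 0.6528, 0.2305]
tcp_rot: [1.165, 2.918, -0.002]
wrist_force: [-0.5, -0.4, 0.7]
width: 0.998
grip_force: 0.0
```

Emit:
play_rows --pt "0 0 0 0 0 0.1" --pt "0 0 0 0 0 0.1" --pt "0 0 0 0 0 0.1" --pt "0 0 0 0 0 0.1" --pt "0 0 0 0 0 0.1"

```text
time: 0.93
tool_pos: [0.17, 0.6528, 0.2305]
tcp_rot: [1.85, 2.538, -0.002]
wrist_force: [0.2, -0.6, 0.0]
width: 1.002
grip_force: 0.0
```

Emit:
play_rows --pt "-3.1 0.9 0.3 0 0 0" --pt "-3.1 0.9 0.3 0 0 0" --pt "-3.1 0.9 0.3 0 0 0" --pt "-3.1 0.9 0.3 0 0 0" --pt "-3.1 0.9 0.3 0 0 0"

```text
time: 1.35
tool_pos: [0.2614, 0.5183, 0.2155]
tcp_rot: [1.843, 2.544, -0.002]
wrist_force: [0.1, -0.2, 0.4]
width: 0.997
grip_force: 0.0
```

Emit:
play_rows --pt "-3.1 0.9 0.3 0 0 0" --pt "-3.1 0.9 0.3 0 0 0" --pt "-3.1 0.9 0.3 0 0 0" --pt "-3.1 0.9 0.3 0 0 0" --pt "-3.1 0.9 0.3 0 0 0"

```text
time: 1.77
tool_pos: [0.3523, 0.3849, 0.2007]
tcp_rot: [-1.844, -2.543, 0.001]
wrist_force: [0.1, 0.5, 0.5]
width: 0.998
grip_force: 0.0
```

Emit:
play_rows --pt "-3.1 0.9 0.3 0 0 0" --pt "-3.1 0.9 0.3 0 0 0" --pt "-3.1 0.9 0.3 0 0 0" --pt "-3.1 0.9 0.3 0 0 0" --pt "-3.1 0.9 0.3 0 0 0"

```text
time: 2.18
tool_pos: [0.4432, 0.2516, 0.1858]
tcp_rot: [-1.844, -2.543, 0.001]
wrist_force: [0.7, 0.3, -0.9]
width: 0.999
grip_force: 0.0
```

Emit:
play_rows --pt "-3.1 0.9 0.3 0 0 0" --pt "-3.1 0.9 0.3 0 0 0" --pt "-3.1 0.9 0.3 0 0 0" --pt "-3.1 0.9 0.3 0 0 0" --pt "-3.1 0.9 0.3 0 0 0"

```text
time: 2.6
tool_pos: [0.5342, 0.1183, 0.1707]
tcp_rot: [-1.844, -2.543, 0.001]
wrist_force: [-0.7, 0.0, -0.8]
width: 1.001
grip_force: 0.0
```

Emit:
play_rows --pt "-3.1 0.9 0.3 0 0 0" --pt "-3.1 0.9 0.3 0 0 0" --pt "-3.1 0.9 0.3 0 0 0" --pt "-3.1 0.9 0.3 0 0 0" --pt "0 0 0 0 0 0"

```text
time: 3.02
tool_pos: [0.6089, 0.0085, 0.1583]
tcp_rot: [1.848, 2.538, -0.002]
wrist_force: [-0.4, -0.4, -1.2]
width: 1.001
grip_force: 0.0
```

```bash
python3 -c "
from h import *
plan(640,-21.5,60,18)
i=optics.camera_info('wrist'); im=optics.read_camera('wrist'); cv2.imwrite('pics/w1.png',im[:,:,::-1])
print(i['R'],i['t'], -i['R'].T@i['t'])
m=mask(im,'sink'); k,l,st,_=cv2.connectedComponentsWithStats(m); j=1+np.argmax(st[1:,4]); print(st[j]); print(rect(i,l==j,.022))"
```

```text
t 3.02 pos [608.9   8.5 158.3] yaw 17.9->18.0 q6 -0.34 w 1.00 gf 0.0 F [-0.4 -0.4 -1.2]
turn [ 0.     0.002 -0.002] n 1 shift cm [-3.82  2.03  9.83]
[[ 9.51826714e-01  3.06636344e-01  2.43261848e-04]
 [ 2.93769605e-01 -9.12114026e-01  2.85915062e-01]
 [ 8.78938318e-02 -2.72070131e-01 -9.58254934e-01]] [-0.58240983 -0.1871015   0.25832527] [0.58661277 0.07821271 0.30117828]
[ 246  164   58   96 5074]
(array([639.8, -18.5]), array([ 56.2, 104.2]), -71.7, array([639.5, -17.6]))
```

View pics/w1.png

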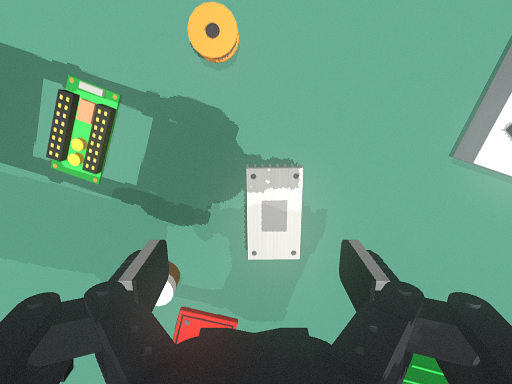

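The wrist view shows the heat sink at about (274,213). After allowing for the visible fin end, its centre is near (640,-20.5) mm.

Emit:
play_rows --pt "-1.9 1.0 3.0 0 0 0" --pt "-1.9 1.0 3.0 0 0 0" --pt "0 0 3.0 0 0 0" --pt "0 0 3.0 0 0 0" --pt "0 0 0 0 0 0"

```text
time: 3.48
tool_pos: [0.6309, -0.0156, 0.0319]
tcp_rot: [-1.837, -2.534, 0.011]
wrist_force: [-2.6, 0.4, -1.2]
width: 0.998
grip_force: 0.0
```

```bash
python3 -c "
from h import *
plan(640,-20.5,3,18)"
```

```text
t 3.48 pos [630.9 -15.6  31.9] yaw 18.1->18.0 q6 -0.38 w 1.00 gf 0.0 F [-2.6  0.4 -1.2]
turn [-0.013 -0.005  0.002] n 1 shift cm [-0.75  0.72  2.89]
```

Emit:
play_rows --pt "0 0 0 0 0 0" --pt "0 0 0 0 0 0"

```text
time: 3.65
tool_pos: [0.6379, -0.016, 0.0406]
tcp_rot: [1.843, 2.543, 0.001]
wrist_force: [1.0, -0.3, -0.2]
width: 1.003
grip_force: 0.0
```

```bash
python3 -c "
from h import *
plan(640,-20.5,3,18)"
```

```text
t 3.65 pos [637.9 -16.   40.6] yaw 18.2->18.0 q6 -0.38 w 1.00 gf 0.0 F [ 1.  -0.3 -0.2]
turn [0.001 0.    0.003] n 1 shift cm [-0.49  0.06  3.76]
```

Emit:
play_rows --pt "-0.3 0 1.0 0 0 0" --pt "-0.2 0 1.0 0 0 0" --pt "0 0.1 1.0 0 0 0" --pt "0 0 0.7 0 0 0" --pt "0 0 0 0 0 0"

```text
time: 4.07
tool_pos: [0.6382, -0.0211, 0.0]
tcp_rot: [-1.843, -2.541, 0.003]
wrist_force: [-1.0, -0.8, -0.4]
width: 1.0
grip_force: 0.0
```

Emit:
play_rows --pt "0 0 0 0 0 0" --pt "0 0 0 0 0 0" --pt "0 0 0 0 0 0" --pt "0 0 0 0 0 0" --pt "0 0 0 0 0 0" --grip 1 --force 40

```text
time: 4.48
tool_pos: [0.6406, -0.0212, 0.0029]
tcp_rot: [1.844, 2.542, 0.001]
wrist_force: [1.5, -0.1, 0.9]
width: 0.642
grip_force: 44.8
```

Emit:
play_rows --pt "0 0 0 0 0 0" --pt "0 0 0 0 0 0" --pt "0 0 0 0 0 0" --pt "0 0 0 0 0 0" --pt "0 0 0 0 0 0"

```text
time: 4.9
tool_pos: [0.6405, -0.0212, 0.0028]
tcp_rot: [1.844, 2.543, 0.001]
wrist_force: [1.1, -0.1, 2.8]
width: 0.643
grip_force: 45.1
```

```bash
python3 -c "
from h import *
plan(640,-20.5,3,18)
im=optics.read_camera('wrist'); cv2.imwrite('pics/w2.png',im[:,:,::-1])"
```

```text
t 4.90 pos [640.5 -21.2   2.8] yaw 18.1->18.0 q6 -0.39 w 0.64 gf 45.1 F [ 1.1 -0.1  2.8]
turn [0.001 0.    0.002] n 1 shift cm [ 0.08 -0.03 -0.02]
```

View pics/w2.png

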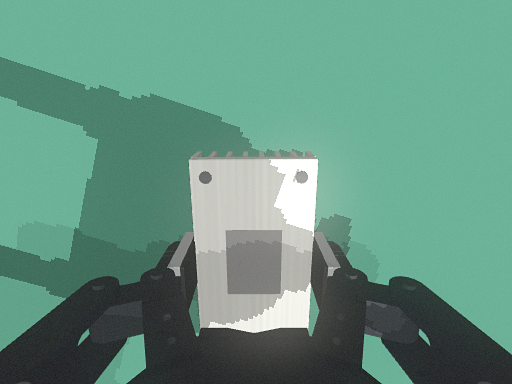

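The heat sink is held squarely (pad centre near (253,262), between the fingers). Lifting.

Emit:
play_rows --pt "0 0 -0.5 0 0 0" --pt "0 0 -1.0 0 0 0" --pt "0 0 -2.0 0 0 0" --pt "0 0 -2.0 0 0 0" --pt "0 0 -1.5 0 0 0"

```text
time: 5.37
tool_pos: [0.6396, -0.0211, 0.0735]
tcp_rot: [-1.844, -2.543, 0.001]
wrist_force: [0.3, -1.4, -1.8]
width: 0.646
grip_force: 44.5
```

Emit:
play_rows --pt "0 0 0 0 0 0" --pt "0 0 0 0 0 0"

```text
time: 5.53
tool_pos: [0.6405, -0.0212, 0.0733]
tcp_rot: [1.843, 2.542, 0.002]
wrist_force: [0.1, -0.1, -1.2]
width: 0.642
grip_force: 44.5
```

```bash
python3 -c "
from h import *
plan(437,266,70,-10.4)"
```

```text
t 5.53 pos [640.5 -21.2  73.3] yaw 18.1->-10.4 q6 -0.39 w 0.64 gf 44.5 F [ 0.1 -0.1 -1.2]
turn [0.002 0.    0.497] n 5 shift cm [ 24.58 -25.2    0.33]
```

Emit:
play_rows --pt "0 0 0 0 0 0.1" --pt "0 0 0 0 0 0.1" --pt "0 0 0 0 0 0.1" --pt "0 0 0 0 0 0.1" --pt "0 0 0 0 0 0.1"

```text
time: 5.95
tool_pos: [0.638, -0.021, 0.0699]
tcp_rot: [-2.419, -2.0, 0.005]
wrist_force: [-0.5, 1.1, -2.0]
width: 0.646
grip_force: 44.5
```

Emit:
play_rows --pt "1.2 -1.2 0 0 0 0" --pt "1.8 -1.9 0 0 0 0" --pt "1.8 -1.9 0 0 0 0" --pt "1.8 -1.9 0 0 0 0" --pt "1.8 -1.9 0 0 0 0"

```text
time: 6.37
tool_pos: [0.5659, 0.0786, 0.0704]
tcp_rot: [-2.413, -2.008, 0.005]
wrist_force: [-0.1, -0.4, -1.8]
width: 0.645
grip_force: 44.5
```

Emit:
play_rows --pt "1.8 -1.9 0 0 0 0" --pt "1.8 -1.9 0 0 0 0" --pt "1.8 -1.9 0 0 0 0" --pt "1.8 -1.9 0 0 0 0" --pt "1.8 -1.9 0 0 0 0"

```text
time: 6.78
tool_pos: [0.4889, 0.1842, 0.0707]
tcp_rot: [-2.413, -2.009, 0.005]
wrist_force: [-0.2, 0.8, -2.1]
width: 0.646
grip_force: 44.5
```

Emit:
play_rows --pt "1.8 -1.9 0 0 0 0" --pt "1.8 -1.8 0 0 0 0" --pt "1.2 -1.2 0 0 0 0" --pt "0 0 0 0 0 0" --pt "0 0 0 0 0 0"

```text
time: 7.2
tool_pos: [0.4504, 0.2398, 0.071]
tcp_rot: [-2.412, -2.012, 0.004]
wrist_force: [0.3, -0.3, -2.5]
width: 0.643
grip_force: 44.5
```

```bash
python3 -c "
from h import *
plan(437,266,11,-10.4)"
```

```text
t 7.20 pos [450.4 239.8  71. ] yaw -10.3->-10.4 q6 0.62 w 0.64 gf 44.5 F [ 0.3 -0.3 -2.5]
turn [-0.002  0.002  0.001] n 1 shift cm [ 2.34 -1.79  6.  ]
```

Emit:
play_rows --pt "0.8 -0.6 0 0 0 0" --pt "0.8 -0.6 0 0 0 0" --pt "0.7 -0.6 1.0 0 0 0" --pt "0 0 1.5 0 0 0" --pt "0 0 1.0 0 0 0"

```text
time: 7.62
tool_pos: [0.4383, 0.2658, 0.0358]
tcp_rot: [-2.415, -2.008, 0.001]
wrist_force: [-0.2, 0.4, -1.6]
width: 0.645
grip_force: 44.4
```

Emit:
play_rows --pt "0 0 0.8 0 0 0" --pt "0 0 0.7 0 0 0" --pt "0 0 0.4 0 0 0" --pt "0 0 0 0 0 0" --pt "0 0 0 0 0 0"

```text
time: 8.03
tool_pos: [0.4391, 0.2653, 0.0182]
tcp_rot: [-2.416, -2.007, 0.0]
wrist_force: [0.5, 0.6, -2.0]
width: 0.644
grip_force: 44.4
```

```bash
python3 -c "
from h import *
plan(437,266,11,-10.4)
i=optics.camera_info('top'); im=optics.read_camera('top'); m=mask(im,'sink'); m[:200]=0;m[:,:100]=0;m[:,200:]=0
print(m.sum(), rect(i,m,.036))"
```

```text
t 8.03 pos [439.1 265.3  18.2] yaw -10.6->-10.4 q6 0.68 w 0.64 gf 44.4 F [ 0.5  0.6 -2. ]
turn [-0.     0.    -0.003] n 1 shift cm [ 0.03 -0.22  0.72]
804 (array([351.9, 292.2]), array([170.2, 331.6]), 1.5, array([416.7, 297.7]))
```

Emit:
play_rows --pt "0 -0.1 0.2 0 0 0" --pt "0 -0.1 0.2 0 0 0" --pt "0 0 0.2 0 0 0" --pt "0 0 0.1 0 0 0" --pt "0 0 0 0 0 0"

```text
time: 8.5
tool_pos: [0.4368, 0.2657, 0.0111]
tcp_rot: [-2.416, -2.008, 0.001]
wrist_force: [0.3, 0.0, -2.9]
width: 0.647
grip_force: 44.5
```

Emit:
play_rows --pt "0 0 0.05 0 0 0" --pt "0 0 0 0 0 0"

```text
time: 8.67
tool_pos: [0.4371, 0.2658, 0.0109]
tcp_rot: [2.416, 2.008, 0.0]
wrist_force: [0.3, 1.0, -2.8]
width: 0.647
grip_force: 44.5
```

Emit:
play_rows --pt "0 0 0.05 0 0 0" --pt "0 0 0.0 0 0 0" --pt "0 0 0 0 0 0"

```text
time: 8.92
tool_pos: [0.4372, 0.2659, 0.0108]
tcp_rot: [2.416, 2.008, 0.0]
wrist_force: [-2.2, -1.3, 5.1]
width: 0.643
grip_force: 45.3
```

Emit:
play_rows --pt "0 0 0.05 0 0 0" --pt "0 0 0 0 0 0" --pt "0 0 0 0 0 0"

```text
time: 9.17
tool_pos: [0.4372, 0.2658, 0.0108]
tcp_rot: [2.416, 2.008, -0.0]
wrist_force: [-3.7, -1.7, 9.1]
width: 0.645
grip_force: 45.8
```

Contact is confirmed. I'll open gently in stages and then lift.

Emit:
play_rows --pt "0 0 0 0 0 0" --pt "0 0 0 0 0 0" --pt "0 0 0 0 0 0" --grip 0.3 --force 20

```text
time: 9.42
tool_pos: [0.4373, 0.2659, 0.0098]
tcp_rot: [2.416, 2.008, 0.001]
wrist_force: [0.7, 0.5, -0.5]
width: 0.699
grip_force: 0.0
```

Emit:
play_rows --pt "0 0 0 0 0 0" --pt "0 0 0 0 0 0" --pt "0 0 0 0 0 0" --pt "0 0 0 0 0 0" --grip 0

```text
time: 9.75
tool_pos: [0.437, 0.2658, 0.0097]
tcp_rot: [-2.416, -2.008, 0.0]
wrist_force: [-0.0, -0.1, -0.1]
width: 0.997
grip_force: 0.0
```

Emit:
play_rows --pt "0 0 -0.5 0 0 0" --pt "0 0 -1 0 0 0" --pt "0 0 -2 0 0 0" --pt "0 0 -3 0 0 0" --pt "0 0 -3 0 0 0"

```text
time: 10.17
tool_pos: [0.4363, 0.2653, 0.1058]
tcp_rot: [-2.416, -2.008, 0.003]
wrist_force: [0.9, 1.2, 0.3]
width: 0.999
grip_force: 0.0
```

Emit:
play_rows --pt "0 0 -1 0 0 0" --pt "0 0 0 0 0 0" --pt "0 0 0 0 0 0"

```text
time: 10.42
tool_pos: [0.4375, 0.2661, 0.1157]
tcp_rot: [2.416, 2.008, 0.003]
wrist_force: [-0.3, 0.2, 0.0]
width: 1.001
grip_force: 0.0
```

```bash
python3 -c "
from h import *
plan(433,-2,70,-2.5)
i=optics.camera_info('wrist'); im=optics.read_camera('wrist'); cv2.imwrite('pics/w3.png',im[:,:,::-1])
for n,z in(('sink',.03),('yellow',.008)):
  m=mask(im,n); k,l,st,_=cv2.connectedComponentsWithStats(m); j=1+np.argmax(st[1:,4]); print(n,st[j],rect(i,l==j,z))"
```

```text
t 10.42 pos [437.5 266.1 115.7] yaw -10.5->-2.5 q6 0.68 w 1.00 gf 0.0 F [-0.3  0.2  0. ]
turn [ 0.002 -0.001 -0.14 ] n 2 shift cm [-26.8    0.72   4.57]
sink [ 217  133   72  119 7800] (array([437.1, 267.1]), array([ 56.1, 101.6]), 79.7, array([437.7, 270.3]))
yellow [210 122  85 125 496] (array([436.6, 267.5]), array([ 71.4, 114.9]), 79.4, array([411.9, 276.5]))
```

View pics/w3.png

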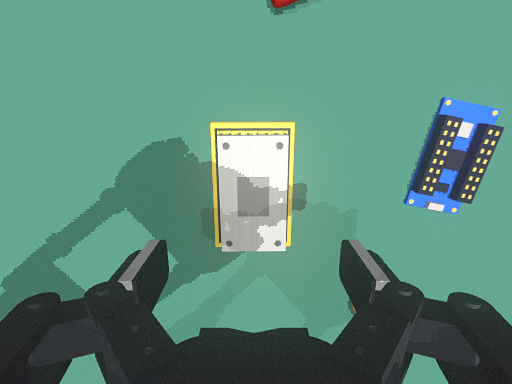

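The heat sink sits centred on the jig (sink outline (217–289, 133–252) inside the yellow border), offset about 1 mm. Green board next.

Emit:
play_rows --pt "0 0 0 0 0 -0.07" --pt "0 0 0 0 0 -0.07" --pt "-2 0.1 0 0 0 0" --pt "-2 0.1 0 0 0 0" --pt "-2 0.1 0 0 0 0"

```text
time: 10.88
tool_pos: [0.4354, 0.2045, 0.1122]
tcp_rot: [-2.267, -2.172, 0.007]
wrist_force: [0.3, -1.4, -0.1]
width: 1.005
grip_force: 0.0
```

Emit:
play_rows --pt "-2 0.1 0 0 0 0" --pt "-2 0.1 0 0 0 0" --pt "-2 0.1 0 0 0 0" --pt "-2 0.1 0 0 0 0" --pt "-2 0 0 0 0 0"

```text
time: 11.3
tool_pos: [0.4351, 0.1044, 0.1124]
tcp_rot: [-2.268, -2.17, 0.006]
wrist_force: [0.9, 0.3, -0.7]
width: 0.997
grip_force: 0.0
```

Emit:
play_rows --pt "-2 0 0 0 0 0" --pt "-2 0 0 0 0 0" --pt "-1 0 0 0 0 0" --pt "0 0 0 0 0 0" --pt "0 0 0 0 0 0"

```text
time: 11.72
tool_pos: [0.4339, 0.0556, 0.1136]
tcp_rot: [-2.27, -2.169, 0.002]
wrist_force: [-0.0, -0.1, -0.2]
width: 1.001
grip_force: 0.0
```

```bash
python3 -c "
from h import *
plan(433,-2,2,-2.5)
i=optics.camera_info('wrist'); im=optics.read_camera('wrist'); cv2.imwrite('pics/w4.png',im[:,:,::-1])
m=cv2.morphologyEx(mask(im,'green'),cv2.MORPH_CLOSE,np.ones((25,25))); k,l,st,_=cv2.connectedComponentsWithStats(m); j=1+np.argmax(st[1:,4]); print(st[j],rect(i,l==j,.004),rect(i,l==j,.015))"
```

```text
t 11.72 pos [433.9  55.6 113.6] yaw -2.6->-2.5 q6 0.12 w 1.00 gf 0.0 F [-0.  -0.1 -0.2]
turn [-0.002 -0.    -0.002] n 1 shift cm [-5.76  0.16 11.16]
[ 229  197   56   93 2767] (array([433.7,  -1. ]), array([50.2, 97. ]), 87.2, array([433.9,   4.5])) (array([433.8,   4.6]), array([48. , 92.8]), 87.2, array([434. ,   9.9]))
```

View pics/w4.png

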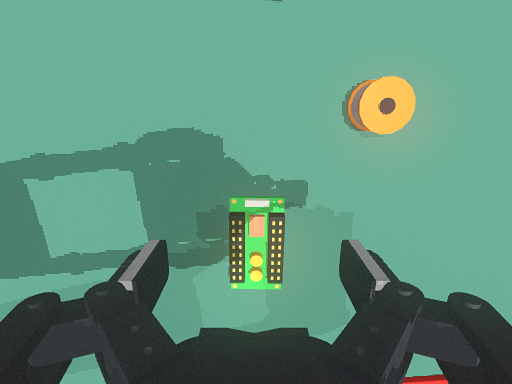

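The green board is at (257,243) in the wrist image, centre (433.7,-1.0) mm.

Emit:
play_rows --pt "-1.5 0.1 1 0 0 0" --pt "-1.5 0 2 0 0 0" --pt "-1.5 0 2 0 0 0" --pt "-1.2 0 2 0 0 0" --pt "0 0 1.5 0 0 0"

```text
time: 12.18
tool_pos: [0.4327, -0.0016, 0.0282]
tcp_rot: [-2.269, -2.172, 0.002]
wrist_force: [-0.3, 0.3, -0.8]
width: 1.002
grip_force: 0.0
```

Emit:
play_rows --pt "0 0 1.0 0 0 0" --pt "0 0 0.6 0 0 0" --pt "0 0 0.3 0 0 0" --pt "0 0 0 0 0 0" --pt "0 0 0 0 0 0"

```text
time: 12.6
tool_pos: [0.434, -0.0008, 0.0114]
tcp_rot: [2.268, 2.173, 0.001]
wrist_force: [-0.2, -0.5, 1.0]
width: 1.003
grip_force: 0.0
```

```bash
python3 -c "
from h import *
plan(433.7,-1,2,-2.7)"
```

```text
t 12.60 pos [434.   -0.8  11.4] yaw -2.5->-2.7 q6 -0.02 w 1.00 gf 0.0 F [-0.2 -0.5  1. ]
turn [ 0.001 -0.     0.004] n 1 shift cm [-0.02 -0.03  0.94]
```

Emit:
play_rows --pt "0 0 0.5 0 0 0" --pt "0 0 0.4 0 0 0" --pt "0 0 0 0 0 0" --pt "0 0 0 0 0 0"

```text
time: 12.93
tool_pos: [0.4331, -0.0013, 0.0017]
tcp_rot: [-2.27, -2.172, 0.0]
wrist_force: [0.3, -0.0, 0.0]
width: 0.999
grip_force: 0.0
```

Emit:
play_rows --pt "0 0 0 0 0 0" --pt "0 0 0 0 0 0" --pt "0 0 0 0 0 0" --pt "0 0 0 0 0 0" --pt "0 0 0 0 0 0" --grip 1 --force 30

```text
time: 13.35
tool_pos: [0.4336, -0.0014, 0.0021]
tcp_rot: [2.27, 2.172, 0.001]
wrist_force: [-0.5, 0.3, 1.6]
width: 0.571
grip_force: 31.5
```

Emit:
play_rows --pt "0 0 0 0 0 0" --pt "0 0 0 0 0 0" --pt "0 0 0 0 0 0"

```text
time: 13.6
tool_pos: [0.4337, -0.0014, 0.0021]
tcp_rot: [2.269, 2.172, 0.001]
wrist_force: [-0.3, -0.0, 4.0]
width: 0.576
grip_force: 31.7
```

Emit:
play_rows --pt "0 0 -0.5 0 0 0" --pt "0 0 -1.0 0 0 0" --pt "0 0 -2.5 0 0 0" --pt "0 0 -3 0 0 0" --pt "0 0 -1 0 0 0"

```text
time: 14.02
tool_pos: [0.4357, -0.0014, 0.0858]
tcp_rot: [2.267, 2.169, 0.006]
wrist_force: [1.3, -0.5, -0.2]
width: 0.575
grip_force: 31.5
```

Emit:
play_rows --pt "0 0 0 0 0 0" --pt "0 0 0 0 0 0" --pt "0 0 0 0 0 0"

```text
time: 14.27
tool_pos: [0.4321, -0.0012, 0.0806]
tcp_rot: [-2.269, -2.171, 0.002]
wrist_force: [-0.3, -0.2, -0.9]
width: 0.573
grip_force: 31.5
```

```bash
python3 -c "
from h import *
plan(437,266.5,80,-10.4)
im=optics.read_camera('wrist'); cv2.imwrite('pics/w5.png',im[:,:,::-1])"
```

```text
t 14.27 pos [432.1  -1.2  80.6] yaw -2.5->-10.4 q6 -0.02 w 0.57 gf 31.5 F [-0.3 -0.2 -0.9]
turn [-0.002  0.     0.138] n 2 shift cm [26.42 -4.35  0.06]
```

View pics/w5.png

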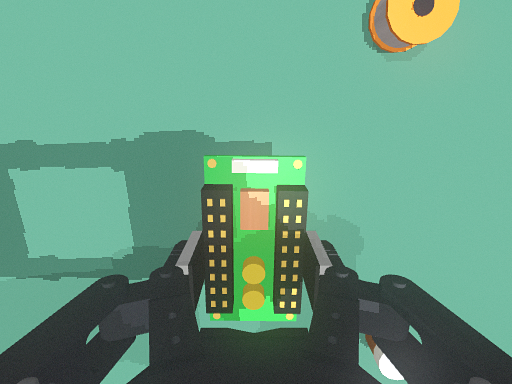

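The green board is held level between the strips (centre near (254,238)). Moving to the stack.

Emit:
play_rows --pt "0 0 0 0 0 0.07" --pt "0 0 0 0 0 0.07" --pt "1.4 -0.3 0 0 0 0" --pt "2.5 -0.4 0 0 0 0" --pt "2.5 -0.4 0 0 0 0"

```text
time: 14.73
tool_pos: [0.4326, 0.0637, 0.0799]
tcp_rot: [-2.417, -2.004, 0.005]
wrist_force: [0.9, 0.1, -0.3]
width: 0.579
grip_force: 31.5
```

Emit:
play_rows --pt "2.5 -0.4 0 0 0 0" --pt "2.5 -0.4 0 0 0 0" --pt "2.5 -0.4 0 0 0 0" --pt "2.5 -0.4 0 0 0 0" --pt "2.5 -0.4 0 0 0 0"

```text
time: 15.15
tool_pos: [0.4358, 0.1909, 0.0798]
tcp_rot: [-2.415, -2.007, 0.005]
wrist_force: [-0.4, 0.1, 0.0]
width: 0.576
grip_force: 31.5
```

Emit:
play_rows --pt "2.5 -0.4 0 0 0 0" --pt "2.5 -0.4 0 0 0 0" --pt "1.5 -0.4 0 0 0 0" --pt "1 -0.1 0 0 0 0" --pt "0 0 0 0 0 0"

```text
time: 15.57
tool_pos: [0.4376, 0.2674, 0.0803]
tcp_rot: [-2.414, -2.01, 0.003]
wrist_force: [0.5, 0.0, -0.6]
width: 0.574
grip_force: 31.5
```

Emit:
play_rows --pt "0 0 1 0 0 0" --pt "0 0 1.5 0 0 0" --pt "0 0 1 0 0 0" --pt "0 0 0.5 0 0 0" --pt "0 0 0 0 0 0"

```text
time: 15.98
tool_pos: [0.4367, 0.2645, 0.0395]
tcp_rot: [-2.417, -2.006, 0.007]
wrist_force: [0.8, 0.5, -0.5]
width: 0.575
grip_force: 31.5
```

Emit:
play_rows --pt "0 0 0 0 0 0" --pt "0 0 0 0 0 0"

```text
time: 16.15
tool_pos: [0.4388, 0.2661, 0.0421]
tcp_rot: [2.417, 2.007, 0.001]
wrist_force: [0.1, -0.1, -0.5]
width: 0.576
grip_force: 31.5
```

```bash
python3 -c "
from h import *
plan(437,266.5,32.1,-10.4)"
```

```text
t 16.15 pos [438.8 266.1  42.1] yaw -10.6->-10.4 q6 0.68 w 0.58 gf 31.5 F [ 0.1 -0.1 -0.5]
turn [ 0.001 -0.    -0.003] n 1 shift cm [ 0.01 -0.18  1.  ]
```

Emit:
play_rows --pt "0 -0.1 0.3 0 0 0" --pt "0 -0.1 0.3 0 0 0" --pt "0 0 0.2 0 0 0" --pt "0 0 0.1 0 0 0" --pt "0 0 0 0 0 0"

```text
time: 16.57
tool_pos: [0.4361, 0.2666, 0.0325]
tcp_rot: [-2.416, -2.008, 0.001]
wrist_force: [-1.1, 0.1, -0.9]
width: 0.575
grip_force: 31.5
```

Emit:
play_rows --pt "0 0 0.05 0 0 0" --pt "0 0 0 0 0 0" --pt "0 0 0 0 0 0"

```text
time: 16.82
tool_pos: [0.4365, 0.2667, 0.0323]
tcp_rot: [2.416, 2.008, 0.0]
wrist_force: [-0.8, 0.7, 0.4]
width: 0.574
grip_force: 31.5
```

Emit:
play_rows --pt "0 0 0.05 0 0 0" --pt "0 0 0 0 0 0" --pt "0 0 0 0 0 0"

```text
time: 17.07
tool_pos: [0.4365, 0.2668, 0.0321]
tcp_rot: [2.416, 2.008, 0.001]
wrist_force: [-1.2, 0.1, 1.8]
width: 0.577
grip_force: 31.8
```

Emit:
play_rows --pt "0 0 0.05 0 0 0" --pt "0 0 0 0 0 0" --pt "0 0 0 0 0 0"

```text
time: 17.32
tool_pos: [0.4366, 0.2668, 0.0321]
tcp_rot: [2.416, 2.008, 0.0]
wrist_force: [-2.5, -1.2, 6.3]
width: 0.575
grip_force: 32.3
```

Emit:
play_rows --pt "0 0 0 0 0 0" --pt "0 0 0 0 0 0" --pt "0 0 0 0 0 0" --grip 0.37 --force 20

```text
time: 17.57
tool_pos: [0.4364, 0.2666, 0.0311]
tcp_rot: [2.416, 2.008, 0.0]
wrist_force: [-1.1, 0.4, -0.6]
width: 0.629
grip_force: 0.0
```

Emit:
play_rows --pt "0 0 0 0 0 0" --pt "0 0 0 0 0 0" --pt "0 0 0 0 0 0" --pt "0 0 0 0 0 0" --pt "0 0 0 0 0 0" --grip 0

```text
time: 17.98
tool_pos: [0.4364, 0.2666, 0.0312]
tcp_rot: [2.416, 2.008, -0.0]
wrist_force: [0.8, -0.0, -1.0]
width: 0.997
grip_force: 0.0
```

Emit:
play_rows --pt "0 0 -0.5 0 0 0" --pt "0 0 -1 0 0 0" --pt "0 0 -2 0 0 0" --pt "0 0 -3 0 0 0" --pt "0 0 -2 0 0 0"

```text
time: 18.4
tool_pos: [0.4371, 0.267, 0.1191]
tcp_rot: [2.416, 2.008, 0.003]
wrist_force: [0.9, 0.4, 1.5]
width: 0.995
grip_force: 0.0
```

Emit:
play_rows --pt "0 0 0 0 0 0" --pt "0 0 0 0 0 0" --pt "0 0 0 0 0 0"

```text
time: 18.65
tool_pos: [0.4361, 0.2665, 0.1163]
tcp_rot: [2.416, 2.008, 0.0]
wrist_force: [0.4, -0.5, 0.6]
width: 1.001
grip_force: 0.0
```

```bash
python3 -c "
from h import *
plan(613.3,259.7,110,-22)
i=optics.camera_info('wrist'); im=optics.read_camera('wrist'); cv2.imwrite('pics/w6.png',im[:,:,::-1])
m=cv2.morphologyEx(mask(im,'green'),cv2.MORPH_CLOSE,np.ones((35,35))); k,l,st,_=cv2.connectedComponentsWithStats(m); j=1+np.argmax(st[1:,4]); print(st[j],rect(i,l==j,.034))
m=cv2.morphologyEx(mask(im,'blue'),cv2.MORPH_CLOSE,np.ones((35,35))); k,l,st,_=cv2.connectedComponentsWithStats(m); j=1+np.argmax(st[1:,4]); print(st[j],rect(i,l==j,.004))"
```

```text
t 18.65 pos [436.1 266.5 116.3] yaw -10.5->-22.0 q6 0.68 w 1.00 gf 0.0 F [ 0.4 -0.5  0.6]
turn [ 0.  -0.   0.2] n 2 shift cm [ 6.01 16.68  0.63]
[ 222  137   66  114 4115] (array([436.4, 267.3]), array([50.2, 96.5]), 78.7, array([437.5, 272.6]))
[ 406   97  106  117 5551] (array([619.2, 259.9]), array([64.8, 99.5]), 67.9, array([612. , 265.7]))
```

View pics/w6.png

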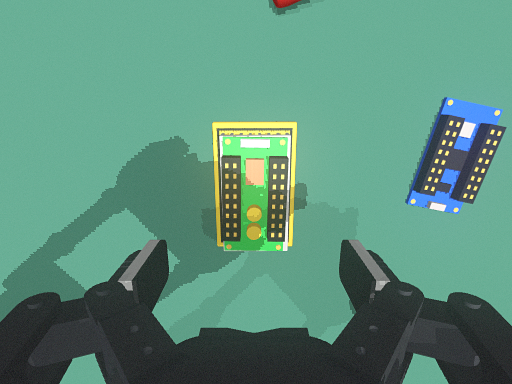

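The green board sits centred on the sink (at (254,193) in the picture; 436.4,267.3 mm). Blue board next.

Emit:
play_rows --pt "0 0 0 0 0 0.1" --pt "0 0 0 0 0 0.1" --pt "1 1.5 0 0 0 0" --pt "1.5 2.2 0 0 0 0" --pt "1.5 2.2 0 0 0 0"

```text
time: 19.12
tool_pos: [0.505, 0.2811, 0.1143]
tcp_rot: [-2.604, -1.757, 0.006]
wrist_force: [0.6, 0.2, 0.4]
width: 1.001
grip_force: 0.0
```

Emit:
play_rows --pt "1.5 2.2 0 0 0 0" --pt "1.5 2.2 0 0 0 0" --pt "1.5 2.2 0 0 0 0" --pt "1.5 2.2 0 0 0 0" --pt "1 2.0 0 0 0 0"

```text
time: 19.53
tool_pos: [0.6328, 0.3062, 0.1138]
tcp_rot: [-2.604, -1.756, 0.005]
wrist_force: [-0.0, -0.4, 1.0]
width: 1.001
grip_force: 0.0
```

Emit:
play_rows --pt "0 0 0 0 0 0" --pt "0 0 0 0 0 0" --pt "0 0 0 0 0 0"

```text
time: 19.78
tool_pos: [0.6308, 0.3055, 0.1142]
tcp_rot: [-2.604, -1.756, 0.006]
wrist_force: [-0.6, -0.3, -0.1]
width: 1.0
grip_force: 0.0
```

```bash
python3 -c "
from h import *
i=optics.camera_info('wrist'); im=optics.read_camera('wrist'); cv2.imwrite('pics/w7.png',im[:,:,::-1])
m=cv2.morphologyEx(mask(im,'blue'),cv2.MORPH_CLOSE,np.ones((25,25))); k,l,st,_=cv2.connectedComponentsWithStats(m); j=1+np.argmax(st[1:,4]); r=rect(i,l==j,.004); print(st[j],r)
plan(*r[0],2,r[2]-90)"
```

```text
[ 228  187   56   94 3148] (array([614.3, 261. ]), array([50.3, 96.6]), 68.1, array([616.4, 263.9]))
t 19.83 pos [630.7 305.6 114.7] yaw -22.0->-21.9 q6 0.80 w 1.00 gf 0.0 F [-0.9 -0.6 -0.3]
turn [-0.003  0.002 -0.002] n 1 shift cm [-4.75  0.14 11.27]
```

Emit:
play_rows --pt "-1.2 0.1 1 0 0 0" --pt "-1.2 0 2 0 0 0" --pt "-1.2 0 2 0 0 0" --pt "-1.1 0 2 0 0 0" --pt "0 0 1.5 0 0 0"

```text
time: 20.25
tool_pos: [0.6124, 0.26, 0.0291]
tcp_rot: [-2.604, -1.756, 0.007]
wrist_force: [-1.1, 0.1, -0.5]
width: 0.999
grip_force: 0.0
```

Emit:
play_rows --pt "0 0 1.0 0 0 0" --pt "0 0 0.5 0 0 0" --pt "0 0 0.2 0 0 0" --pt "0 0 0 0 0 0" --pt "0 0 0 0 0 0"

```text
time: 20.67
tool_pos: [0.6168, 0.263, 0.0154]
tcp_rot: [2.604, 1.757, 0.003]
wrist_force: [0.6, 0.9, 0.6]
width: 1.0
grip_force: 0.0
```

```bash
python3 -c "
from h import *
plan(614.3,261,2,-21.9)"
```

```text
t 20.67 pos [616.8 263.   15.4] yaw -22.0->-21.9 q6 0.75 w 1.00 gf 0.0 F [0.6 0.9 0.6]
turn [ 0.001 -0.001 -0.001] n 1 shift cm [-0.28 -0.16  1.34]
```

Emit:
play_rows --pt "-0.2 -0.1 0.5 0 0 0" --pt "-0.1 0 0.5 0 0 0" --pt "0 0 0.3 0 0 0" --pt "0 0 0 0 0 0" --pt "0 0 0 0 0 0"

```text
time: 21.08
tool_pos: [0.6133, 0.2595, 0.0008]
tcp_rot: [-2.604, -1.756, 0.001]
wrist_force: [-0.1, 0.0, -0.4]
width: 0.998
grip_force: 0.0
```

Emit:
play_rows --pt "0 0 0 0 0 0" --pt "0 0 0 0 0 0" --pt "0 0 0 0 0 0" --pt "0 0 0 0 0 0" --pt "0 0 0 0 0 0" --grip 1 --force 30

```text
time: 21.5
tool_pos: [0.6141, 0.2599, 0.0017]
tcp_rot: [2.604, 1.757, 0.001]
wrist_force: [-0.6, -0.1, 1.1]
width: 0.579
grip_force: 32.5
```

Emit:
play_rows --pt "0 0 0 0 0 0" --pt "0 0 0 0 0 0" --pt "0 0 0 0 0 0"

```text
time: 21.75
tool_pos: [0.6141, 0.2599, 0.0017]
tcp_rot: [2.604, 1.757, 0.001]
wrist_force: [0.5, 0.8, 2.2]
width: 0.575
grip_force: 32.6
```

Emit:
play_rows --pt "0 0 -0.5 0 0 0" --pt "0 0 -1.0 0 0 0" --pt "0 0 -2.5 0 0 0" --pt "0 0 -3 0 0 0" --pt "0 0 -2 0 0 0"

```text
time: 22.17
tool_pos: [0.6142, 0.26, 0.094]
tcp_rot: [2.604, 1.757, 0.002]
wrist_force: [1.0, 0.2, -0.0]
width: 0.575
grip_force: 32.3
```

Emit:
play_rows --pt "0 0 0 0 0 0" --pt "0 0 0 0 0 0" --pt "0 0 0 0 0 0"

```text
time: 22.42
tool_pos: [0.6129, 0.2594, 0.0907]
tcp_rot: [-2.604, -1.757, 0.002]
wrist_force: [0.0, 0.2, -0.6]
width: 0.577
grip_force: 32.3
```

```bash
python3 -c "
from h import *
plan(436.6,267,90,-10.6)
im=optics.read_camera('wrist'); cv2.imwrite('pics/w8.png',im[:,:,::-1])"
```

```text
t 22.42 pos [612.9 259.4  90.7] yaw -22.0->-10.6 q6 0.75 w 0.58 gf 32.3 F [ 0.   0.2 -0.6]
turn [-0.001  0.001 -0.199] n 2 shift cm [ -2.5  -17.47   0.07]
```

View pics/w8.png

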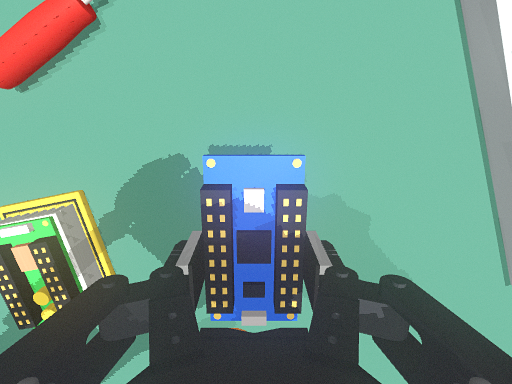

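The blue board is held level (chip at (254,246)). Moving to the stack.

Emit:
play_rows --pt "0 0 0 0 0 -0.1" --pt "0 0 0 0 0 -0.1" --pt "-0.2 -1.5 0 0 0 0" --pt "-0.3 -2.2 0 0 0 0" --pt "-0.3 -2.2 0 0 0 0"

```text
time: 22.88
tool_pos: [0.5524, 0.2619, 0.0888]
tcp_rot: [-2.416, -2.006, 0.006]
wrist_force: [-0.0, 0.3, -1.3]
width: 0.576
grip_force: 32.3
```

Emit:
play_rows --pt "-0.3 -2.2 0 0 0 0" --pt "-0.3 -2.2 0 0 0 0" --pt "-0.3 -2.2 0 0 0 0" --pt "-0.3 -2 0 0 0 0" --pt "-0.3 -1.8 0 0 0 0"

```text
time: 23.3
tool_pos: [0.4462, 0.266, 0.089]
tcp_rot: [-2.415, -2.007, 0.007]
wrist_force: [1.0, 1.5, -0.9]
width: 0.576
grip_force: 32.3
```

Emit:
play_rows --pt "-0.2 -1.2 0 0 0 0" --pt "0 0 1 0 0 0" --pt "0 0 1 0 0 0" --pt "0 0 1 0 0 0" --pt "0 0 0.3 0 0 0"

```text
time: 23.72
tool_pos: [0.4363, 0.2663, 0.0556]
tcp_rot: [-2.416, -2.007, 0.006]
wrist_force: [-0.3, -0.6, -1.4]
width: 0.573
grip_force: 32.3
```

Emit:
play_rows --pt "0 0 0 0 0 0" --pt "0 0 0 0 0 0" --pt "0 0 0 0 0 0"

```text
time: 23.97
tool_pos: [0.4378, 0.2672, 0.0584]
tcp_rot: [2.416, 2.007, 0.0]
wrist_force: [0.1, -0.0, -1.0]
width: 0.575
grip_force: 32.3
```

```bash
python3 -c "
from h import *
plan(436.6,266.5,46.7,-10.6)"
```

```text
t 23.97 pos [437.8 267.2  58.4] yaw -10.6->-10.6 q6 0.68 w 0.58 gf 32.3 F [ 0.1 -0.  -1. ]
turn [ 0.    -0.     0.001] n 1 shift cm [-0.09 -0.1   1.17]
```

Emit:
play_rows --pt "-0.1 -0.1 0.3 0 0 0" --pt "0 0 0.3 0 0 0" --pt "0 0 0.3 0 0 0" --pt "0 0 0.15 0 0 0" --pt "0 0 0 0 0 0"

```text
time: 24.38
tool_pos: [0.4355, 0.2662, 0.0473]
tcp_rot: [-2.416, -2.008, 0.001]
wrist_force: [-0.1, 0.4, -1.4]
width: 0.576
grip_force: 32.3
```

Emit:
play_rows --pt "0 0 0.05 0 0 0" --pt "0 0 0 0 0 0" --pt "0 0 0 0 0 0"

```text
time: 24.63
tool_pos: [0.436, 0.2664, 0.0474]
tcp_rot: [2.416, 2.008, 0.0]
wrist_force: [-0.1, -0.9, -0.2]
width: 0.573
grip_force: 32.3
```

Emit:
play_rows --pt "0 0 0.05 0 0 0" --pt "0 0 0 0 0 0" --pt "0 0 0 0 0 0"

```text
time: 24.88
tool_pos: [0.4359, 0.2664, 0.0468]
tcp_rot: [2.416, 2.008, 0.0]
wrist_force: [-0.2, 0.3, -0.4]
width: 0.575
grip_force: 32.3
```

Emit:
play_rows --pt "0 0 0.05 0 0 0" --pt "0 0 0 0 0 0" --pt "0 0 0 0 0 0"

```text
time: 25.13
tool_pos: [0.436, 0.2664, 0.0466]
tcp_rot: [2.416, 2.008, 0.0]
wrist_force: [-1.7, -1.4, 3.9]
width: 0.574
grip_force: 32.7
```

Contact at the predicted height. Releasing.

Emit:
play_rows --pt "0 0 0 0 0 0" --pt "0 0 0 0 0 0" --pt "0 0 0 0 0 0" --grip 0.37 --force 20

```text
time: 25.38
tool_pos: [0.4359, 0.2664, 0.0462]
tcp_rot: [-2.416, -2.008, -0.0]
wrist_force: [-0.2, -0.4, 0.1]
width: 0.634
grip_force: 0.0
```

Emit:
play_rows --pt "0 0 0 0 0 0" --pt "0 0 0 0 0 0" --pt "0 0 0 0 0 0" --pt "0 0 0 0 0 0" --pt "0 0 0 0 0 0" --grip 0

```text
time: 25.8
tool_pos: [0.4359, 0.2664, 0.0463]
tcp_rot: [2.416, 2.008, -0.0]
wrist_force: [0.0, -0.6, 0.7]
width: 0.996
grip_force: 0.0
```

Emit:
play_rows --pt "0 0 -0.5 0 0 0" --pt "0 0 -1 0 0 0" --pt "0 0 -2 0 0 0" --pt "0 0 -3 0 0 0" --pt "0 0 -1.5 0 0 0"

```text
time: 26.22
tool_pos: [0.4374, 0.2672, 0.1301]
tcp_rot: [2.416, 2.007, 0.006]
wrist_force: [0.7, 1.3, 0.1]
width: 1.0
grip_force: 0.0
```

Emit:
play_rows --pt "0 0 0 0 0 0" --pt "0 0 0 0 0 0" --pt "0 0 0 0 0 0"

```text
time: 26.47
tool_pos: [0.4355, 0.2661, 0.126]
tcp_rot: [-2.416, -2.008, 0.001]
wrist_force: [-0.6, 0.4, -0.1]
width: 1.0
grip_force: 0.0
```

```bash
python3 -c "
from h import *
plan(433,-215,115,8.1)
i=optics.camera_info('wrist'); im=optics.read_camera('wrist'); cv2.imwrite('pics/w9.png',im[:,:,::-1])
m=cv2.morphologyEx(mask(im,'blue'),cv2.MORPH_CLOSE,np.ones((35,35))); k,l,st,_=cv2.connectedComponentsWithStats(m); j=1+np.argmax(st[1:,4]); print(st[j],rect(i,l==j,.049))"
```

```text
t 26.47 pos [435.5 266.1 126. ] yaw -10.5->8.1 q6 0.68 w 1.00 gf 0.0 F [-0.6  0.4 -0.1]
turn [-0.     0.    -0.325] n 3 shift cm [-47.6   -7.02   1.1 ]
[ 221  137   69  116 5077] (array([437.1, 267.4]), array([52.6, 95.5]), 79.4, array([439.7, 274.5]))
```

View pics/w9.png

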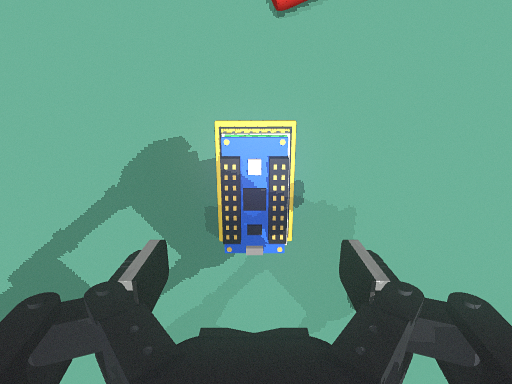

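The blue board is stacked well (at (254,195); about 437,267 mm). Now the fan.

Emit:
play_rows --pt "0 0 0 0 0 -0.11" --pt "0 0 0 0 0 -0.11" --pt "0 0 0 0 0 -0.1" --pt "-1.5 -0.2 0 0 0 0" --pt "-2.5 -0.4 0.1 0 0 0"

```text
time: 26.93
tool_pos: [0.4348, 0.2266, 0.124]
tcp_rot: [-2.061, -2.369, 0.002]
wrist_force: [0.7, -0.6, -0.4]
width: 1.001
grip_force: 0.0
```

Emit:
play_rows --pt "-3 -0.4 0.1 0 0 0" --pt "-3 -0.4 0.1 0 0 0" --pt "-3 -0.5 0.1 0 0 0" --pt "-3 -0.5 0.1 0 0 0" --pt "-3 -0.5 0.1 0 0 0"

```text
time: 27.35
tool_pos: [0.4313, 0.0728, 0.1186]
tcp_rot: [-2.063, -2.366, 0.004]
wrist_force: [0.6, -0.1, -0.1]
width: 1.008
grip_force: 0.0
```

Emit:
play_rows --pt "-3 -0.4 0.1 0 0 0" --pt "-3 -0.4 0.1 0 0 0" --pt "-3 -0.5 0.1 0 0 0" --pt "-3 -0.5 0.1 0 0 0" --pt "-3 -0.5 0.1 0 0 0"

```text
time: 27.77
tool_pos: [0.4289, -0.0787, 0.1138]
tcp_rot: [-2.064, -2.365, 0.002]
wrist_force: [0.3, 0.1, -0.2]
width: 1.002
grip_force: 0.0
```

Emit:
play_rows --pt "-3 -0.4 0 0 0 0" --pt "-3 -0.4 0 0 0 0" --pt "-3 -0.5 0 0 0 0" --pt "-3 -0.4 0 0 0 0" --pt "-1.6 -0.2 0 0 0 0"

```text
time: 28.18
tool_pos: [0.429, -0.2172, 0.1139]
tcp_rot: [-2.066, -2.364, 0.002]
wrist_force: [0.5, -1.4, 0.7]
width: 0.998
grip_force: 0.0
```

Emit:
play_rows --pt "0 0 0 0 0 0" --pt "0 0 0 0 0 0" --pt "0 0 0 0 0 0"

```text
time: 28.43
tool_pos: [0.4291, -0.2138, 0.1141]
tcp_rot: [-2.064, -2.365, 0.0]
wrist_force: [0.5, -0.0, 0.7]
width: 0.994
grip_force: 0.0
```

```bash
python3 -c "
from h import *
i=optics.camera_info('wrist'); im=optics.read_camera('wrist'); cv2.imwrite('pics/w10.png',im[:,:,::-1])
m=mask(im,'dark'); m[:100]=0; m[300:]=0; m[:,:190]=0; m[:,330:]=0
m=cv2.morphologyEx(m,cv2.MORPH_CLOSE,np.ones((15,15))); k,l,st,_=cv2.connectedComponentsWithStats(m); j=1+np.argmax(st[1:,4]); print(st[j],rect(i,l==j,.02))
plan(433,-266,5,8.1)"
```

```text
[ 222  195   56  100 3048] (array([ 432.2, -264. ]), array([47.4, 98.2]), -82.2, array([ 427.9, -257.8]))
t 28.48 pos [ 429.3 -213.5  114.3] yaw 7.8->8.1 q6 -0.65 w 1.00 gf 0.0 F [ 0.1 -0.1  0. ]
turn [-0.002 -0.002 -0.005] n 1 shift cm [-5.25 -0.37 10.93]
```

View pics/w10.png

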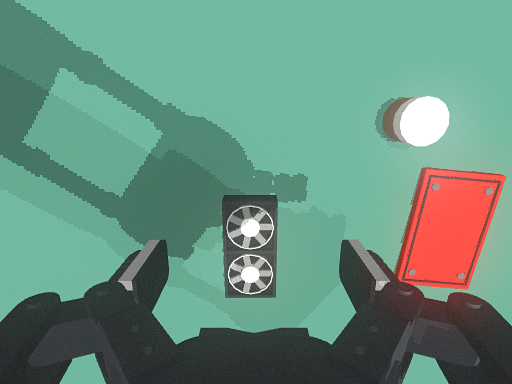

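The fan is at (250,246); allowing for its visible end face, its centre is about (432.3,-265.5) mm.

Emit:
play_rows --pt "-1.3 -0.1 1 0 0 0" --pt "-1.3 -0.1 2 0 0 0" --pt "-1.3 -0.1 2 0 0 0" --pt "-1.3 -0.1 2 0 0 0" --pt "0 0 1.5 0 0 0"

```text
time: 28.9
tool_pos: [0.4334, -0.267, 0.029]
tcp_rot: [2.064, 2.368, -0.001]
wrist_force: [0.1, -0.3, 0.9]
width: 1.0
grip_force: 0.0
```

Emit:
play_rows --pt "0 0 0.6 0 0 0" --pt "0 0 0.3 0 0 0" --pt "0 0 0 0 0 0" --pt "0 0 0 0 0 0" --pt "0 0 0 0 0 0"

```text
time: 29.32
tool_pos: [0.4341, -0.267, 0.0225]
tcp_rot: [2.063, 2.367, 0.0]
wrist_force: [0.4, 0.4, 0.5]
width: 0.999
grip_force: 0.0
```

```bash
python3 -c "
from h import *
plan(432.3,-265.5,4,7.9)"
```

```text
t 29.32 pos [ 434.1 -267.    22.5] yaw 7.8->7.9 q6 -0.74 w 1.00 gf 0.0 F [0.4 0.4 0.5]
turn [ 0.002  0.001 -0.001] n 1 shift cm [ 0.17 -0.16  1.85]
```

Emit:
play_rows --pt "0.2 -0.2 0.6 0 0 0" --pt "0 0 0.6 0 0 0" --pt "0 0 0.4 0 0 0" --pt "0 0 0.2 0 0 0" --pt "0 0 0 0 0 0"

```text
time: 29.73
tool_pos: [0.4303, -0.2648, 0.0024]
tcp_rot: [-2.064, -2.366, 0.0]
wrist_force: [-0.9, -0.1, 0.5]
width: 1.003
grip_force: 0.0
```

Emit:
play_rows --pt "0 0 0 0 0 0" --pt "0 0 0 0 0 0" --pt "0 0 0 0 0 0" --pt "0 0 0 0 0 0" --pt "0 0 0 0 0 0" --grip 1 --force 35

```text
time: 30.15
tool_pos: [0.4314, -0.2656, 0.0037]
tcp_rot: [2.065, 2.366, 0.0]
wrist_force: [-1.1, -0.3, 1.1]
width: 0.551
grip_force: 37.3
```

Emit:
play_rows --pt "0 0 0 0 0 0" --pt "0 0 0 0 0 0" --pt "0 0 0 0 0 0"

```text
time: 30.4
tool_pos: [0.4314, -0.2656, 0.0037]
tcp_rot: [2.065, 2.366, 0.0]
wrist_force: [0.2, -0.2, 2.0]
width: 0.553
grip_force: 37.5
```

Emit:
play_rows --pt "0 0 -0.5 0 0 0" --pt "0 0 -1.0 0 0 0" --pt "0 0 -2.5 0 0 0" --pt "0 0 -3.5 0 0 0" --pt "0 0 -3 0 0 0"

```text
time: 30.82
tool_pos: [0.43, -0.2646, 0.1095]
tcp_rot: [-2.064, -2.366, 0.0]
wrist_force: [1.5, -0.4, -2.0]
width: 0.552
grip_force: 37.1
```

Emit:
play_rows --pt "0 0 0 0 0 0" --pt "0 0 0 0 0 0" --pt "0 0 0 0 0 0"

```text
time: 31.07
tool_pos: [0.4303, -0.2648, 0.1081]
tcp_rot: [-2.065, -2.367, 0.0]
wrist_force: [-0.6, 0.3, -2.4]
width: 0.549
grip_force: 37.1
```

```bash
python3 -c "
from h import *
plan(437,267,110,-10.6)
im=optics.read_camera('wrist'); cv2.imwrite('pics/w11.png',im[:,:,::-1])"
```

```text
t 31.07 pos [ 430.3 -264.8  108.1] yaw 7.8->-10.6 q6 -0.74 w 0.55 gf 37.1 F [-0.6  0.3 -2.4]
turn [-0.001 -0.     0.321] n 3 shift cm [52.4  -9.13 -0.19]
```

View pics/w11.png

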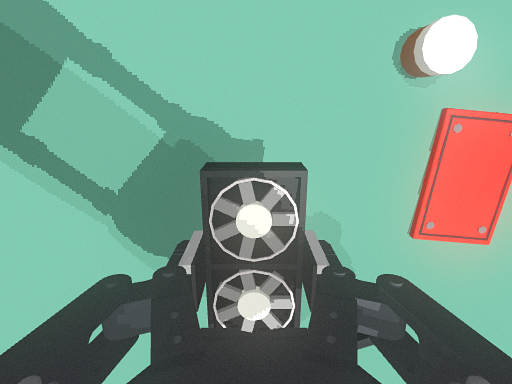

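The fan is held level (centre line at (255,265)). Carrying it to the stack.

Emit:
play_rows --pt "0 0 0 0 0 0.11" --pt "0 0 0 0 0 0.11" --pt "0 0 0 0 0 0.1" --pt "1.4 -0.2 0 0 0 0" --pt "2.5 -0.4 0 0 0 0"

```text
time: 31.53
tool_pos: [0.4312, -0.2259, 0.1066]
tcp_rot: [-2.415, -2.006, 0.002]
wrist_force: [0.4, 0.8, -0.8]
width: 0.55
grip_force: 37.1
```

Emit:
play_rows --pt "3 -0.5 0 0 0 0" --pt "3 -0.5 0 0 0 0" --pt "3 -0.6 0 0 0 0" --pt "3 -0.5 0 0 0 0" --pt "3 -0.5 0 0 0 0"

```text
time: 31.95
tool_pos: [0.432, -0.0712, 0.1066]
tcp_rot: [-2.412, -2.008, 0.003]
wrist_force: [1.5, -0.7, -1.3]
width: 0.553
grip_force: 37.1
```

Emit:
play_rows --pt "3 -0.5 0 0 0 0" --pt "3 -0.5 0 0 0 0" --pt "3 -0.6 0 0 0 0" --pt "3 -0.5 0 0 0 0" --pt "3 -0.5 0 0 0 0"

```text
time: 32.37
tool_pos: [0.4336, 0.0805, 0.1067]
tcp_rot: [-2.412, -2.01, 0.004]
wrist_force: [1.3, -0.2, -1.9]
width: 0.551
grip_force: 37.1
```

Emit:
play_rows --pt "3 -0.5 0 0 0 0" --pt "3 -0.6 0 0 0 0" --pt "3 -0.5 0 0 0 0" --pt "3 -0.6 0 0 0 0" --pt "2.5 -0.4 0 0 0 0"

```text
time: 32.78
tool_pos: [0.4345, 0.2278, 0.1066]
tcp_rot: [-2.412, -2.011, 0.005]
wrist_force: [0.1, -0.3, -1.1]
width: 0.551
grip_force: 37.1
```

Emit:
play_rows --pt "1.5 -0.2 0 0 0 0" --pt "0 0 0 0 0 0" --pt "0 0 0 0 0 0" --pt "0 0 0 0 0 0"

```text
time: 33.12
tool_pos: [0.4362, 0.2403, 0.107]
tcp_rot: [-2.414, -2.009, 0.005]
wrist_force: [-0.4, 0.2, -0.2]
width: 0.552
grip_force: 37.0
```

```bash
python3 -c "
from h import *
plan(436.8,266.8,63.7,-10.6)"
```

```text
t 33.12 pos [436.2 240.3 107. ] yaw -10.5->-10.6 q6 0.64 w 0.55 gf 37.0 F [-0.4  0.2 -0.2]
turn [-0.002  0.002  0.002] n 1 shift cm [ 2.62 -0.43  4.33]
```

Emit:
play_rows --pt "0.8 -0.1 0 0 0 0" --pt "1.0 -0.2 0 0 0 0" --pt "0.8 -0.1 0.6 0 0 0" --pt "0 0 1 0 0 0" --pt "0 0 1 0 0 0"

```text
time: 33.53
tool_pos: [0.4388, 0.2678, 0.0817]
tcp_rot: [2.415, 2.009, 0.001]
wrist_force: [-0.3, 0.1, -1.7]
width: 0.554
grip_force: 37.1
```

Emit:
play_rows --pt "0 0 0.4 0 0 0" --pt "0 0 0 0 0 0" --pt "0 0 0 0 0 0" --pt "0 0 0 0 0 0"

```text
time: 33.87
tool_pos: [0.4386, 0.2672, 0.0782]
tcp_rot: [-2.416, -2.008, 0.0]
wrist_force: [0.0, -0.1, -0.8]
width: 0.548
grip_force: 37.0
```

```bash
python3 -c "
from h import *
plan(436.8,266.8,63.7,-10.6)"
```

```text
t 33.87 pos [438.6 267.2  78.2] yaw -10.6->-10.6 q6 0.68 w 0.55 gf 37.0 F [ 0.  -0.1 -0.8]
turn [-0.     0.     0.001] n 1 shift cm [-0.07 -0.17  1.45]
```

Emit:
play_rows --pt "-0.1 -0.1 0.4 0 0 0" --pt "0 0 0.4 0 0 0" --pt "0 0 0.3 0 0 0" --pt "0 0 0.2 0 0 0" --pt "0 0 0 0 0 0"

```text
time: 34.28
tool_pos: [0.4368, 0.2663, 0.0646]
tcp_rot: [-2.416, -2.008, 0.002]
wrist_force: [-0.2, 0.1, -1.2]
width: 0.551
grip_force: 37.0
```

Emit:
play_rows --pt "0 0 0.05 0 0 0" --pt "0 0 0 0 0 0" --pt "0 0 0 0 0 0"

```text
time: 34.53
tool_pos: [0.4374, 0.2667, 0.0649]
tcp_rot: [2.416, 2.008, 0.0]
wrist_force: [-0.3, -1.0, -1.5]
width: 0.551
grip_force: 37.0
```

Emit:
play_rows --pt "0 0 0.05 0 0 0" --pt "0 0 0 0 0 0" --pt "0 0 0 0 0 0"

```text
time: 34.78
tool_pos: [0.4374, 0.2666, 0.0644]
tcp_rot: [2.416, 2.008, 0.0]
wrist_force: [-1.0, 0.4, -2.1]
width: 0.547
grip_force: 37.0
```

Emit:
play_rows --pt "0 0 0.05 0 0 0" --pt "0 0 0 0 0 0" --pt "0 0 0 0 0 0"

```text
time: 35.03
tool_pos: [0.4373, 0.2666, 0.0638]
tcp_rot: [2.416, 2.008, -0.0]
wrist_force: [-0.2, 0.1, -1.0]
width: 0.555
grip_force: 37.0
```

Emit:
play_rows --pt "0 0 0.05 0 0 0" --pt "0 0 0 0 0 0" --pt "0 0 0 0 0 0"

```text
time: 35.28
tool_pos: [0.4374, 0.2666, 0.0637]
tcp_rot: [-2.416, -2.008, 0.0]
wrist_force: [-2.8, -1.8, 5.0]
width: 0.551
grip_force: 37.6
```

Contact. Releasing.

Emit:
play_rows --pt "0 0 0 0 0 0" --pt "0 0 0 0 0 0" --pt "0 0 0 0 0 0" --grip 0.39 --force 20

```text
time: 35.53
tool_pos: [0.4375, 0.2667, 0.0632]
tcp_rot: [2.416, 2.008, 0.001]
wrist_force: [-0.6, 0.5, -0.7]
width: 0.61
grip_force: 0.0
```

Emit:
play_rows --pt "0 0 0 0 0 0" --pt "0 0 0 0 0 0" --pt "0 0 0 0 0 0" --pt "0 0 0 0 0 0" --pt "0 0 0 0 0 0" --grip 0

```text
time: 35.95
tool_pos: [0.4374, 0.2666, 0.0633]
tcp_rot: [2.416, 2.008, 0.0]
wrist_force: [-0.6, -0.2, 1.1]
width: 1.004
grip_force: 0.0
```

Emit:
play_rows --pt "0 0 -0.5 0 0 0" --pt "0 0 -1 0 0 0" --pt "0 0 -2 0 0 0" --pt "0 0 -3 0 0 0" --pt "0 0 -2 0 0 0"

```text
time: 36.37
tool_pos: [0.4381, 0.267, 0.1512]
tcp_rot: [2.416, 2.008, 0.003]
wrist_force: [1.1, 0.6, 0.4]
width: 0.998
grip_force: 0.0
```

Emit:
play_rows --pt "0 0 0 0 0 0" --pt "0 0 0 0 0 0" --pt "0 0 0 0 0 0" --pt "0 0 0 0 0 0" --pt "0 0 0 0 0 0"

```text
time: 36.78
tool_pos: [0.4363, 0.266, 0.1469]
tcp_rot: [-2.416, -2.008, 0.004]
wrist_force: [-0.7, 0.1, -0.6]
width: 1.001
grip_force: 0.0
```

```bash
python3 -c "
from h import *
a=optics.read_camera('wrist'); b=optics.read_camera('scene')
b=cv2.resize(b[90:234,230:422],(512,384),interpolation=cv2.INTER_CUBIC)
cv2.imwrite('pics/w12.png',cv2.resize(np.hstack([a,b]),(800,300))[:,:,::-1])"
```

```text
(no output)
```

View pics/w12.png

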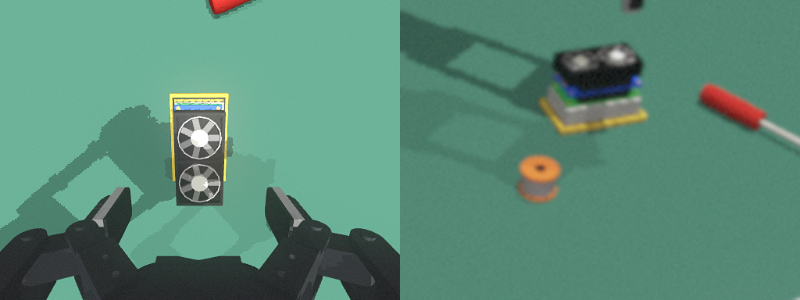

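The stack stands level and aligned: the fan is at (200,158) in the left half and the full stack at (597,90) in the right half. The gripper is clear, so I'm handing in.

```bash
python3 -c "
from h import *
print(order.finish_job())"
```

```text
the job is handed in; nothing more can be done
None
```

I built the power module on the yellow jig in the order heat sink, green board, blue board, twin fan, released every piece, left the reel and jar alone, and handed the job in at about 37 s. The hand-in returned no verdict; in my pictures the stack looked level, and the heat sink and both boards measured within about 2 mm of centre.

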